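# Unlock the medicine box with its flat key

## Robot

A 7-joint arm with a two-finger parallel gripper is mounted at the origin on the work surface. World frame = base frame: x ahead of the robot, y to its left, z up, the work surface at z = 0. Lengths are in m, angles in rad, forces in N, time in s.
With the tool pointing down it reaches from about 0.425 to 0.925 m from the base axis. Payload 6.8 kg.
Tool frame: the origin (TCP) lies on the mounting face of the last link; the fingertips stand 173 mm ahead of it and the grasp point (between the pads) lies 155 mm ahead of it; z points along the fingers, y is the line along which they close (so a half turn about z gives the same grasp; the last joint's range is limited). The gripper opens to 85 mm and grips with 20 to 120 N. Pads are 22 mm wide; open, the fingers measure 114 mm over their backs; the gripper's body (76 mm by 85 mm) begins 54 mm behind the grasp point. The pads swing forward as they close: fully open they stand 13 mm farther back than shut.
Start: joints at [1.163, 0.477, 0.022, 1.555, -0.011, 1.109, -0.083], TCP at [0.199, -0.645, 0.405] pointing down, gripper open.
Joint ranges: [-2.96, 2.96], [-0.34, 2.1], [-1.41, 1.46], [0.24, 2.44], [-1.37, 4.51], [0.17, 1.92], [-2.96, 2.96]. Speed limits (rad/s): [2.39, 2.39, 3.14, 3.14, 3.14, 3.14, 3.14].

## Interface

Orientations are given as a unit quaternion [w, x, y, z].
In Python, from station import bot gives the robot as it stands. The module is installed in compiled form; this text tells all that it offers.
- The arm moves only by the shell command python3 -m pendant 'ROWS' [FORCE]. ROWS is JSON, a list of rows, each a list of 5 numbers: the finger opening in m, from 0 to 0.0854, then the shift along the tool's x, y, z in m, then the turn about the tool's z in degrees. In form: [[jaw, x, y, z, yaw], ...]. A call has 1 to 12 rows; each row shifts and turns the commanded pose from where the row before left it, along the tool's axes as they then stand; what a row does not reach is not made up. A row lasts 1/12 s, in which the tool goes at most 41.7 mm and 7.16 degrees, less where a joint would pass 70% of its speed; a pose out of reach is approached as far as the arm can. A call with a gripper value outside its range is refused whole. The fingers move at their own pace and stop on an object; FORCE is the grip in N (left out, the last holds). Time passes only in rows, so rows that do not move let the fingers close. It gives the time, the measured TCP pose, the force, the opening and the grip force at its end, in the units of the state.
- bot.get_obs(): the state, without advancing time (a new reading comes with each control period).
- bot.read_camera(name): name is "side" or "top"; returns (picture, depth): 420x560x3 uint8, blue, green, red; 420x560 float32, m along the optical axis (not along the pixel's ray), 0 where there is no reading.
- bot.camera_model(name): a dict with "intrinsics" (3x3 intrinsics, pixels), "dist_coeffs" ([k1, k2, p1, p2, k3] as OpenCV has them; the pictures are not rectified), "R" (3x3) and "t" (3): a world point X has camera coordinates R X + t. Camera axes: x right, y down, z forward; pixel columns grow to the right and rows downward; lengths in m; the calibration is good to about 2 mm. A picture is of the moment at which its call begins. camera_model takes no time and is no camera call.
- bot.hand_in(): hands the job in; it is judged then, once.
Trained networks look in the newest picture that a camera, given by its name, has taken for a name from the list of things; names that differ only in an ending like _2 or _b are one class to them, and where a whole thing is asked for, a point or a joint stands for the part that bears it (a point fixed in the world has none). Each returns a list of dicts, best first, with "score" (0 to 1); they miss things now and then, are a little off and sometimes report something else, mostly with a low value. They report only what shows in the picture. A call takes as long as a camera call. They do not tell look-alikes from the thing itself.
- bot.boxes_of(name, camera): "at" ([column, row] in pixels, amid what is visible of it).
- bot.trace(name, camera): "mask" (420x560 bool, what is visible of it) and "at" ([column, row] in pixels, amid what is visible of it).
- bot.pinpoint(name, camera): "at" ([column, row] in pixels: a listed point, or the origin of a listed thing).
The state is a dict: "t": time; "q": joint angles; "joint_vel": joint speeds; "joint_torque": joint torques, N m; "eef_pos": TCP position; "tool_rot": TCP orientation; "contact_force": force on the tool from outside, world axes, zero at the start; "torque": the same for the moment, N m; "gripper_width": opening from 0.0 (shut) to 1.0 (fully open); "grasp_force": force on a finger pad.
Only numpy, scipy, OpenCV 4.12 (cv2) and the standard library are available. Lean on these libraries where they do the work, as an engineer would, in place of code of your own. Each camera call takes 0.05 s, during which the arm holds its last target. There are 200 camera calls.

## Task

Unlock the cream steel medicine box: take the flat-bladed key with the flat rectangular bow out of the white key stand, push it fully home into the slotted lock cylinder on the box's lid, and turn it clockwise (seen from above) as far as it goes, about 75 degrees. Leave the key standing in the lock, and leave the other key, the one with the round knob head, in the stand.

Things in the scene. Friction and masses are not known exactly. Their poses are not given: they have to be found in the camera images.
- key: The right key, steel, 80-170g, upright in a pocket of the fixed white stand (60x150x45 mm high). Origin: on its axis, underside of its collar, which rests on the stand's top. z up, y wide way, x thin way. Above it: collar 30 mm diameter, 5 thick; flat bow to grip, 36 wide (y), 10 thick (x), from 5 to 47 mm up. Below it: blade 20 wide (y), 6 thick (x), 32 long. Lifts straight up; half turn alike.
- round_key: The other key, not to be used: steel, upright in the stand's other pocket, 80 mm from the right key along y. Same 30 mm collar (origin at its underside), but a round knob head 36 mm in diameter from 16 to 42 mm above the origin, and a round shank 12 mm in diameter, 32 long, that does not fit the lock.
- lock_face (a point): Centre of the top face of the steel lock cylinder (47 mm diameter) in the lid of the fixed cream box (200x150x75 mm); face 80 mm above the table. z up; slot long along y, narrow along x (axes turn with the cylinder). Mouth 34 (y) x 21 (x) mm, a funnel narrowing over 10 mm to 24 x 10; 37 deep. Key home: collar on this face, key origin at this point, key y along slot y, either way round.
- lock (a joint): Angle of the lock cylinder in rad: 0 locked (as it starts), grows clockwise seen from above, up to a hard stop at 1.3 (unlocked). It turns with light friction (0.05 N m) and stays where it is left. The blade has about 12 degrees of play in the slot before it takes the cylinder along.
Mind the look-alikes: they are no part of the job. What is shaped like the key but orange or red is not meant.

How it is judged:
By the outcome, as a careful person would: the job done as asked, in the order asked, and still so for the second after the job is handed in, with the robot touching nothing.
It also fails if it takes over 43 s, if anything falls off the work surface, if the arm or the gripper's body presses on something with over 40 N, if the wrist force passes 120 N, or if a joint passes its speed limit or range.

## Working session

There is one attempt and no reset: what is moved stays moved. The work goes in short steps, Python scripts to look and compute and a shell command to move; the robot and the scene stay as the last step left them, time stands still between calls to the robot, and variables do not carry over. Pictures are saved under pics/ and viewed, at most 10 in all, crops included, and the job is handed in when it is done.

```bash
mkdir -p pics; cat > h.py <<'E'
import numpy as np, cv2, json
from station import bot
def ray(cam,px):
    m=bot.camera_model(cam);K=np.array(m["intrinsics"]);d=np.array(m["dist_coeffs"]);R=np.array(m["R"]);t=np.array(m["t"])
    u=cv2.undistortPoints(np.array([[px]],float),K,d)[0,0]
    return -R.T@t, R.T@np.array([u[0],u[1],1.])
def atz(cam,px,z):
    o,d=ray(cam,px); return o+d*(z-o[2])/d[2]
def atd(cam,px,dep):
    o,d=ray(cam,px); return o+d*dep
def proj(cam,X):
    m=bot.camera_model(cam)
    return cv2.projectPoints(np.array(X,float).reshape(-1,3),cv2.Rodrigues(np.array(m["R"]))[0],np.array(m["t"]),np.array(m["intrinsics"]),np.array(m["dist_coeffs"]))[0][:,0]
E
python3 - <<'E'
from h import *
np.set_printoptions(precision=4,suppress=True)
o=bot.get_obs();print(o["t"],o["eef_pos"],o["tool_rot"],o["contact_force"])
ims=[]
for c in("top","side"):
    im,d=bot.read_camera(c);cv2.imwrite(f"pics/{c}0.png",im);np.save(f"pics/{c}0.npy",d)
    print(c,ray(c,(280,210)))
    for n in("key","round_key","lock_face"):
        for r in bot.pinpoint(n,c): 
            print(n,r["score"],np.array(r["at"]), atz(c,r["at"],.08 if n=="lock_face" else .045))
E
```

```text
0.0 [ 0.1993 -0.6446  0.4037] [-0.0009  0.9888  0.1493 -0.0002] [-0.0392  0.1063 -0.1405]
top (array([0.4621, 0.1051, 0.8736]), array([ 0.109 ,  0.0028, -0.9941]))
key 0.87 [160.3 201.3] [0.5673 0.3273 0.045 ]
key 0.81 [201.6 262.7] [0.4561 0.2482 0.045 ]
key 0.72 [217.5 156.4] [0.652  0.2241 0.045 ]
key 0.64 [139.3 236.3] [0.5027 0.3635 0.045 ]
key 0.56 [210.6 208.4] [0.5549 0.2343 0.045 ]
lock_face 0.95 [444.  222.7] [ 0.529  -0.1806  0.08  ]
side (array([0.3137, 0.6855, 0.4814]), array([ 0.3146, -0.8076, -0.4988]))
key 0.83 [299.1 307.9] [0.4535 0.2554 0.045 ]
key 0.73 [240.1 283.4] [0.5657 0.233  0.045 ]
key 0.71 [236.6 359.7] [0.5021 0.3779 0.045 ]
key 0.61 [207.6 328.2] [0.5676 0.3409 0.045 ]
lock_face 0.53 [322.9 168.2] [ 0.5385 -0.1939  0.08  ]
```

View pics/top0.png

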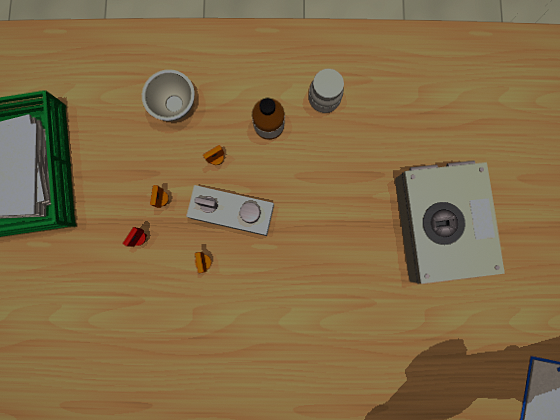

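View pics/side0.png

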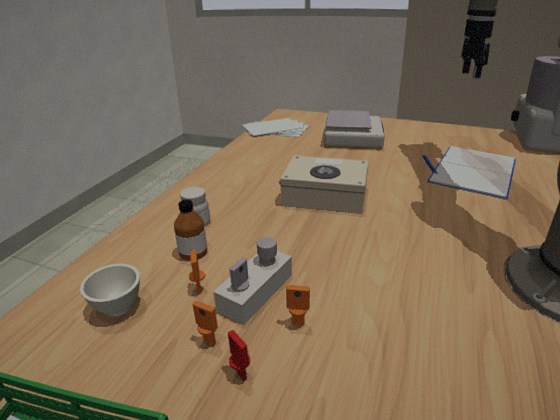

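Candidates: steel flat-bow key in the stand at top (205,203) / side (239,275); orange look-alikes at top (215,155), (160,196), (203,261); red at (135,236); round key at (249,211). Only the steel one with the flat bow in the white stand fits. I'll confirm this in an enlarged crop and measure.

```bash
python3 - <<'E'
from h import *
np.set_printoptions(precision=4,suppress=True)
im=cv2.imread("pics/top0.png");d=np.load("pics/top0.npy");s=cv2.imread("pics/side0.png")
a=cv2.resize(im[180:240,180:280],(400,240),interpolation=cv2.INTER_CUBIC)
b=cv2.resize(im[192:252,394:494],(400,240),interpolation=cv2.INTER_CUBIC)
c=cv2.resize(s[230:320,200:320],(400,300),interpolation=cv2.INTER_CUBIC)
e=cv2.resize(s[150:210,270:380],(400,300),interpolation=cv2.INTER_CUBIC)
cv2.imwrite("pics/crop1.png",np.vstack([np.hstack([a,b]),np.hstack([c,e])]))
def cloud(cam,dd,r0,r1,c0,c1):
    v,u=np.mgrid[r0:r1,c0:c1]; m=bot.camera_model(cam);K=np.array(m["intrinsics"]);D=np.array(m["dist_coeffs"])
    un=cv2.undistortPoints(np.stack([u.ravel(),v.ravel()],1).astype(float)[:,None],K,D)[:,0]
    z=dd[r0:r1,c0:c1].ravel(); P=np.c_[un*z[:,None],z]; return (P-np.array(m["t"]))@np.array(m["R"]),np.c_[u.ravel(),v.ravel()]
P,uv=cloud("top",d,180,240,180,280)
def rect(Q,l):
    r=cv2.minAreaRect((Q[:,:2]*1000).astype(np.float32));print(l,len(Q),"med z",np.median(Q[:,2]),r, "mean",Q.mean(0))
k=P[P[:,2]>.08]; 
kk=k[k[:,1]>.21];rect(kk,"bow");rk=k[k[:,1]<=.21];rect(rk,"knob")
rect(P[(P[:,2]>.038)&(P[:,2]<.05)],"stand")
P,uv=cloud("top",d,150,295,390,510)
bx=P[(P[:,2]>.068)&(P[:,2]<.09)]; rect(bx,"box")
print(np.percentile(P[:,2],[10,30,50,70,90]))
lk=P[(np.hypot(P[:,0]-.529,P[:,1]+.18)<.03)&(P[:,2]<.07)];rect(lk,"slot deep")
lk=P[(np.hypot(P[:,0]-.529,P[:,1]+.18)<.05)&(P[:,2]>.0775)];rect(lk,"lockface high")
E
```

```text
bow 131 med z 0.09119631328522215 ((561.6244506835938, 239.0010986328125), (35.41822052001953, 10.120111465454102), 77.83433532714844) mean [0.5613 0.2385 0.0909]
knob 354 med z 0.0869594836777909 ((515.676025390625, 132.91700744628906), (115.64321899414062, 34.559791564941406), 44.093807220458984) mean [0.5394 0.1572 0.1356]
stand 2129 med z 0.04494160090299614 ((553.5252685546875, 200.17083740234375), (150.44114685058594, 60.447471618652344), 77.65805053710938) mean [0.5528 0.2014 0.0449]
box 9397 med z 0.07545395748173024 ((532.2781982421875, -200.8732452392578), (200.5355987548828, 153.07591247558594), 6.690304279327393) mean [ 0.5306 -0.1998  0.0757]
[-0.0008  0.0014  0.0732  0.0753  0.0773]
slot deep 87 med z 0.057919803440188294 ((530.443359375, -183.94544982910156), (47.39189147949219, 22.785526275634766), 1.3175437450408936) mean [ 0.5303 -0.1851  0.0595]
lockface high 1147 med z 0.0794871940524249 ((525.5505981445312, -179.16677856445312), (91.94644927978516, 92.89561462402344), 28.667837142944336) mean [ 0.5286 -0.1809  0.0796]
```

View pics/crop1.png

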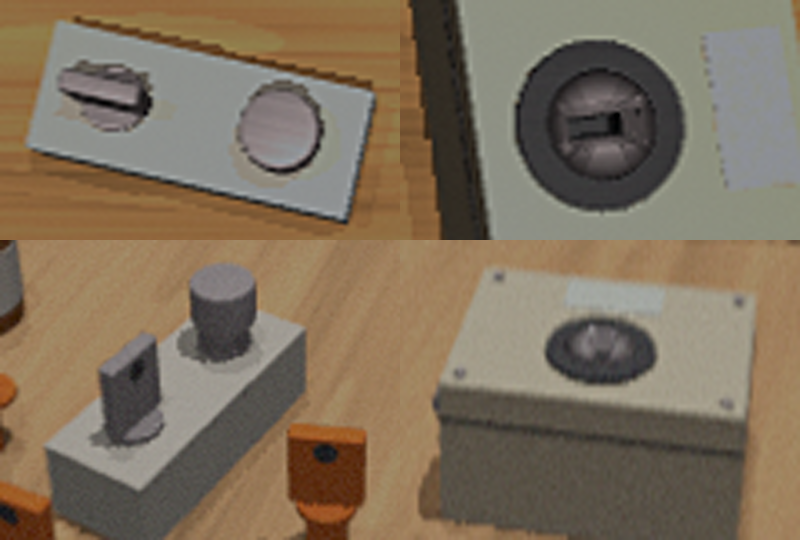

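The crop confirms it: the steel flat-bow key is at top (205,203), aligned with the stand, and the round knob at (249,211) is the wrong key. The slot runs nearly across the image at (445,222). Next I refine the lock while starting the yaw.

```bash
python3 -m pendant '[[0.05,0,0,0,-6.74],[0.05,0,0,0,-6.74],[0.05,0,0,0,-6.74],[0.05,0,0,0,-6.74],[0.05,0,0,0,-6.74],[0.05,0,0,0,-6.74],[0.05,0,0,0,-6.74],[0.05,0,0,0,-6.74],[0.05,0,0,0,-6.74]]' 60
cat >> h.py <<'E'
def psi():
    q=bot.get_obs()["tool_rot"]; return np.degrees(2*np.arctan2(q[2],q[1]))
def plan(target):  # world delta -> tool axes (tool pointing down)
    o=bot.get_obs(); p=np.radians(psi()); d=np.array(target)-o["eef_pos"]
    print("t",o["t"],"psi",round(np.degrees(p),2),"tcp",np.round(o["eef_pos"],4),"tool dxyz",np.round([d[0]*np.cos(p)+d[1]*np.sin(p), d[0]*np.sin(p)-d[1]*np.cos(p), -d[2]],4),"q",np.round(o["q"],2),"F",np.round(o["contact_force"],1))
E
python3 - <<'E'
from h import *
plan([.53,-.18,.404])
im=cv2.imread("pics/top0.png")
# dark ring in crop
g=cv2.cvtColor(im,cv2.COLOR_BGR2GRAY);m=np.zeros_like(g);cv2.circle(m,(444,222),27,255,-1)
ring=((g<110)&(m>0)).astype(np.uint8)
cs=cv2.findContours(ring,cv2.RETR_EXTERNAL,cv2.CHAIN_APPROX_NONE)[0];c=max(cs,key=cv2.contourArea)
e=cv2.fitEllipse(c);print("ring",e,atz("top",e[0],.0775),atz("top",e[0],.08))
# box-frame rectified map at z=.08 around lock for slot
th=np.radians(6.69);C=np.array([.529,-.1806]);N=480
yy,xx=np.mgrid[0:N,0:N];X=(N/2-yy)/N*.06;Y=(N/2-xx)/N*.06
W=np.stack([C[0]+X*np.cos(th)-Y*np.sin(th),C[1]+X*np.sin(th)+Y*np.cos(th),np.full(X.shape,.08)],-1)
p=proj("top",W).reshape(N,N,2).astype(np.float32)
cv2.imwrite("pics/rect.png",cv2.remap(im,p[...,0],p[...,1],cv2.INTER_CUBIC))
E
```

```text
t: 1.15
eef_pos: [0.1993, -0.6449, 0.4047]
tool_rot: [-0.0, 0.776, 0.63, -0.0]
contact_force: [0.2, 0.2, 0.4]
gripper_width: 0.585
grasp_force: 0.0
t 1.15 psi 78.16 tcp [ 0.1993 -0.6449  0.4047] tool dxyz [0.5229 0.2283 0.0007] q [ 1.32  0.49 -0.2   1.54  0.11  1.12  0.89] F [0.2 0.2 0.4]
ring ((443.3363952636719, 222.926025390625), (41.33087921142578, 43.0158576965332), 147.3242645263672) [ 0.52878867 -0.18030601  0.0775    ] [ 0.52857933 -0.17940979  0.08      ]
```

View pics/rect.png

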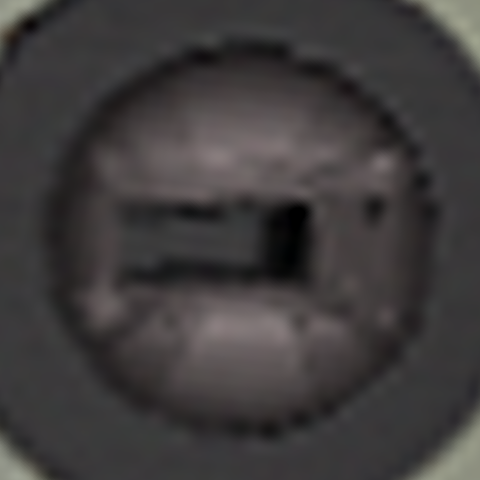

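Slot centred at ≈(240,240) in the rectified view, aligned with the box: lock (0.529,-0.181), slot y at 96.7°. Moving toward the key.

```bash
python3 -m pendant '[[0.05,0.034,0.016,0,0],[0.05,0.034,0.016,0,0],[0.05,0.034,0.016,0,0],[0.05,0.034,0.016,0,0],[0.05,0.034,0.016,0,0],[0.05,0.034,0.016,0,0],[0.05,0.034,0.016,0,0],[0.05,0.034,0.016,0,0],[0.05,0.034,0.016,0,0],[0.05,0.034,0.016,0,0],[0.05,0.034,0.016,0,0],[0.05,0.034,0.016,0,0]]'
python3 -c "
from h import *
plan([.5618,.2392,.300])"
```

```text
t: 2.15
eef_pos: [0.4738, -0.285, 0.405]
tool_rot: [0.0, 0.778, 0.628, 0.0]
contact_force: [0.2, -0.1, 0.5]
gripper_width: 0.584
grasp_force: 0.0
t 2.15 psi 77.82 tcp [ 0.4738 -0.285   0.405 ] tool dxyz [ 0.5309 -0.0246  0.105 ] q [ 0.75  0.31 -0.39  1.83  0.14  1.03  0.09] F [ 0.2 -0.1  0.5]
```

```bash
python3 -m pendant '[[0.05,0.037,-0.002,0,0],[0.05,0.037,-0.002,0,0],[0.05,0.037,-0.002,0,0],[0.05,0.037,-0.002,0,0],[0.05,0.037,-0.002,0,0],[0.05,0.037,-0.002,0,0],[0.05,0.037,-0.002,0,0],[0.05,0.037,-0.002,0,0],[0.05,0.037,-0.002,0,0],[0.05,0.037,-0.002,0,0],[0.05,0.037,-0.002,0,0],[0.05,0.037,-0.002,0,0]]'
python3 -m pendant '[[0.05,0.03,0,0.01,0],[0.05,0.03,0,0.02,0],[0.05,0.027,0,0.025,0],[0.05,0,0,0.025,0],[0.05,0,0,0.025,0],[0.05,0,0,0,0],[0.05,0,0,0,0]]'
python3 -c "
from h import *
plan([.5618,.2392,.2295])
cv2.imwrite('pics/s1.png',bot.read_camera('side')[0])"
```

```text
t: 3.15
eef_pos: [0.5431, 0.1542, 0.4049]
tool_rot: [0.0, 0.778, 0.628, 0.0]
contact_force: [0.1, 0.8, 0.6]
gripper_width: 0.586
grasp_force: 0.0
t: 3.73
eef_pos: [0.5612, 0.2372, 0.2988]
tool_rot: [-0.0, 0.778, 0.628, -0.001]
contact_force: [0.1, 0.3, 0.1]
gripper_width: 0.587
grasp_force: 0.0
t 3.7333 psi 77.83 tcp [0.5612 0.2372 0.2988] tool dxyz [0.0021 0.0002 0.0693] q [-0.09  0.55 -0.56  1.78  0.36  0.92 -1.01] F [0.1 0.3 0.1]
```

View pics/s1.png

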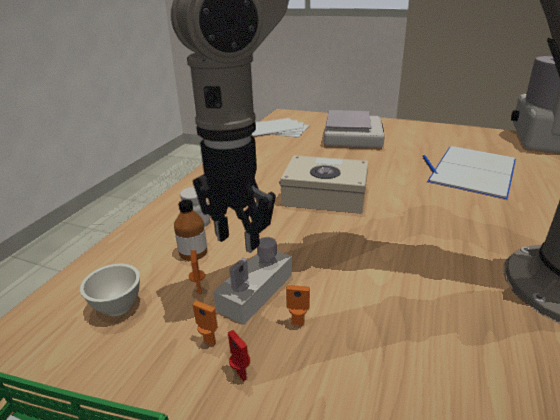

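The gripper is straddling the key's bow, above (240,265), with fingers across its thin side. Descend and grip.

```bash
python3 -m pendant '[[0.05,0.002,0,0.015,0],[0.05,0,0,0.018,0],[0.05,0,0,0.018,0],[0.05,0,0,0.018,0],[0.05,0,0,0,0],[0.0,0,0,0,0],[0.0,0,0,0,0],[0.0,0,0,0,0],[0.0,0,0,0,0],[0.0,0,0,0,0],[0.0,0,0,0,0],[0.0,0,0,0,0]]' 70
python3 -c "
from h import *
plan([.5618,.2392,.2295])"
```

```text
t: 4.78
eef_pos: [0.5626, 0.24, 0.2325]
tool_rot: [0.0, 0.778, 0.628, 0.001]
contact_force: [-0.0, -0.6, 7.0]
gripper_width: 0.106
grasp_force: 69.0
t 4.7833 psi 77.82 tcp [0.5626 0.24   0.2325] tool dxyz [-0.0009 -0.0006  0.003 ] q [-0.12  0.63 -0.52  1.81  0.42  0.8  -1.07] F [-0.  -0.6  7. ]
```

```bash
python3 -m pendant '[[0.0,0,0,-0.01,0],[0.0,0,0,-0.015,0],[0.0,0,0,-0.02,0],[0.0,0,0,-0.025,0],[0.0,0,0,-0.025,0],[0.0,0,0,-0.01,0],[0.0,0,0,0,0],[0.0,0,0,0,0]]'
python3 -c "
from h import *
plan([.529,-.1806,.345])
cv2.imwrite('pics/s2.png',bot.read_camera('side')[0])"
```

```text
t: 5.45
eef_pos: [0.5617, 0.2393, 0.3357]
tool_rot: [0.0, 0.778, 0.628, 0.0]
contact_force: [-0.2, 0.2, -1.8]
gripper_width: 0.106
grasp_force: 68.2
t 5.45 psi 77.82 tcp [0.5617 0.2393 0.3357] tool dxyz [-0.4174  0.0566 -0.0093] q [-0.07  0.51 -0.58  1.75  0.33  0.98 -0.99] F [-0.2  0.2 -1.8]
```

View pics/s2.png

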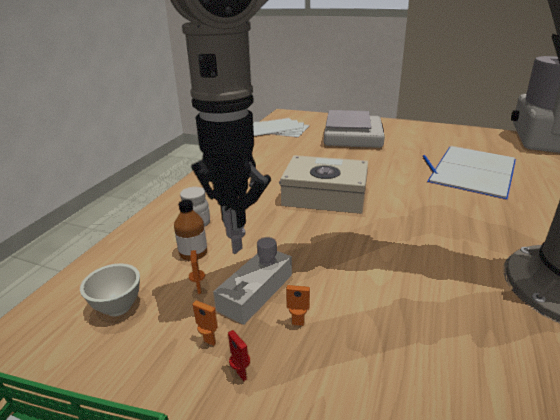

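The key is lifted out, held upright with its blade tip at (237,250); the round key stays in the stand. Carry it to the lock.

```bash
python3 -m pendant '[[0.0,-0.034,0.005,-0.01,0],[0.0,-0.035,0.005,0,0],[0.0,-0.035,0.005,0,0],[0.0,-0.035,0.005,0,0],[0.0,-0.035,0.005,0,0],[0.0,-0.035,0.005,0,0],[0.0,-0.035,0.005,0,0],[0.0,-0.035,0.005,0,0],[0.0,-0.035,0.005,0,0],[0.0,-0.035,0.005,0,0],[0.0,-0.035,0.005,0,0],[0.0,-0.034,0.002,0,0]]'
python3 -m pendant '[[0.0,0,0,0,-6.3],[0.0,0,0,0,-6.3],[0.0,0,0,0,-6.3],[0.0,0,0,0,0],[0.0,0,0,0,0]]'
python3 -c "
from h import *
plan([.529,-.1806,.31])
im,d=bot.read_camera('side')
im2,d2=bot.read_camera('top')
cv2.imwrite('pics/s3.png',np.hstack([cv2.resize(im[40:220,240:400],(400,450)),cv2.resize(im2[140:320,360:520],(400,450))]))"
```

```text
t: 6.5
eef_pos: [0.5287, -0.1831, 0.3438]
tool_rot: [-0.001, 0.778, 0.628, -0.001]
contact_force: [1.2, 0.0, -0.4]
gripper_width: 0.106
grasp_force: 68.2
t: 6.92
eef_pos: [0.529, -0.1811, 0.3442]
tool_rot: [-0.001, 0.666, 0.746, -0.0]
contact_force: [0.2, 0.0, -0.3]
gripper_width: 0.106
grasp_force: 68.1
t 6.9167 psi 96.55 tcp [ 0.529  -0.1811  0.3442] tool dxyz [0.0005 0.0001 0.0342] q [ 0.67  0.41 -0.57  1.86  0.27  0.94  0.09] F [ 0.2  0.  -0.3]
```

View pics/s3.png

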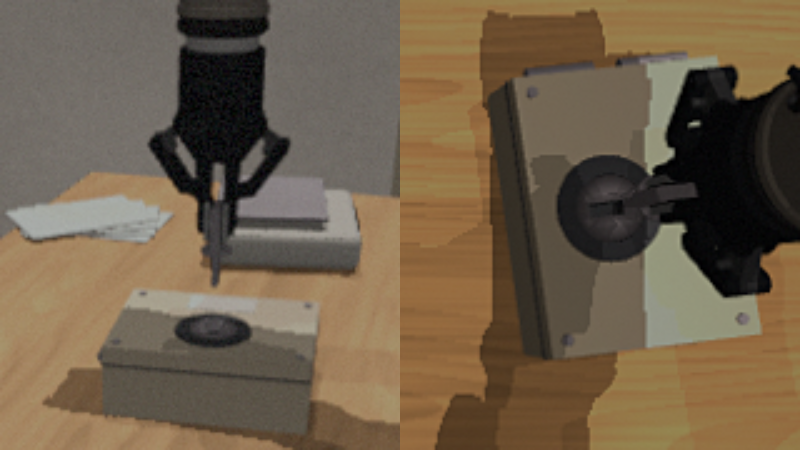

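The blade is upright at left-crop (215,280) and in line with the slot. Descend in stages, watching force.

```bash
python3 -m pendant '[[0.0,0,0,0.015,0],[0.0,0,0,0.015,0],[0.0,0,0,0.01,0],[0.0,0,0,0.005,0],[0.0,0,0,0.005,0],[0.0,0,0,0.005,0],[0.0,0,0,0,0]]'
python3 -c "
from h import *
plan([.529,-.1806,.2675])"
```

```text
t: 7.6
eef_pos: [0.5294, -0.181, 0.2901]
tool_rot: [-0.0, 0.664, 0.747, -0.0]
contact_force: [-0.2, -0.4, -0.6]
gripper_width: 0.106
grasp_force: 68.2
t 7.6 psi 96.73 tcp [ 0.5294 -0.181   0.2901] tool dxyz [ 0.0004 -0.0003  0.0226] q [ 0.64  0.48 -0.54  1.91  0.33  0.84  0.05] F [-0.2 -0.4 -0.6]
```

```bash
python3 -m pendant '[[0.0,0,0,0.004,0],[0.0,0,0,0.004,0],[0.0,0,0,0.004,0],[0.0,0,0,0.004,0],[0.0,0,0,0.002,0],[0.0,0,0,0,0],[0.0,0,0,0,0]]'
python3 -c "
from h import *
plan([.529,-.1806,.2675])"
```

```text
t: 8.18
eef_pos: [0.5295, -0.181, 0.2726]
tool_rot: [-0.0, 0.664, 0.747, -0.0]
contact_force: [0.9, 0.4, -1.1]
gripper_width: 0.108
grasp_force: 68.2
t 8.1833 psi 96.74 tcp [ 0.5295 -0.181   0.2726] tool dxyz [ 0.0005 -0.0004  0.0051] q [ 0.63  0.51 -0.53  1.92  0.35  0.81  0.03] F [ 0.9  0.4 -1.1]
```

No obstruction; press home until the collar seats.

```bash
python3 -m pendant '[[0.0,0,0,0.002,0],[0.0,0,0,0.002,0],[0.0,0,0,0.001,0],[0.0,0,0,0.001,0],[0.0,0,0,0.001,0],[0.0,0,0,0,0],[0.0,0,0,0,0]]'
python3 -c "
from h import *
plan([.529,-.1806,.2675])"
```

```text
t: 8.77
eef_pos: [0.5296, -0.1809, 0.2673]
tool_rot: [0.0, 0.664, 0.747, -0.0]
contact_force: [-6.2, 0.5, 14.6]
gripper_width: 0.107
grasp_force: 70.9
t 8.7667 psi 96.73 tcp [ 0.5296 -0.1809  0.2673] tool dxyz [ 0.0004 -0.0005 -0.0002] q [ 0.63  0.51 -0.53  1.92  0.35  0.8   0.03] F [-6.2  0.5 14.6]
```

Seated: resistance at exactly the predicted height (TCP 0.267). Turn clockwise (+yaw).

```bash
python3 -m pendant '[[0.0,0,0,0,4],[0.0,0,0,0,6],[0.0,0,0,0,7],[0.0,0,0,0,7],[0.0,0,0,0,7],[0.0,0,0,0,7],[0.0,0,0,0,7],[0.0,0,0,0,7],[0.0,0,0,0,7],[0.0,0,0,0,7],[0.0,0,0,0,6],[0.0,0,0,0,0]]'
python3 -c "
from h import *
plan([.529,-.1806,.2675]);print(bot.get_obs()['torque'])"
```

```text
t: 9.77
eef_pos: [0.5294, -0.1813, 0.2673]
tool_rot: [0.001, 0.977, 0.211, -0.0]
contact_force: [-6.0, 0.3, 14.6]
gripper_width: 0.108
grasp_force: 70.6
t 9.7667 psi 24.41 tcp [ 0.5294 -0.1813  0.2673] tool dxyz [-0.0001 -0.0008 -0.0002] q [ 0.39  0.47 -0.22  1.94  0.15  0.75 -1.06] F [-6.   0.3 14.6]
[-0.00965774  1.36874296 -0.04093309]
```

```bash
python3 -m pendant '[[0.0,0,0,0,5],[0.0,0,0,0,4],[0.0,0,0,0,2],[0.0,0,0,0,2],[0.0,0,0,0,0],[0.0,0,0,0,0]]'
python3 -c "
from h import *
plan([.529,-.1806,.2675]);print(bot.get_obs()['torque'])"
```

```text
t: 10.27
eef_pos: [0.5302, -0.1812, 0.2674]
tool_rot: [0.001, 0.995, 0.102, 0.001]
contact_force: [-2.9, 0.2, 11.6]
gripper_width: 0.106
grasp_force: 70.1
t 10.2667 psi 11.73 tcp [ 0.5302 -0.1812  0.2674] tool dxyz [-0.001  -0.0008 -0.0001] q [ 0.35  0.47 -0.17  1.94  0.11  0.74 -1.25] F [-2.9  0.2 11.6]
[ 0.06565618  0.67581246 -0.00289008]
```

```bash
python3 -m pendant '[[0.0,0,0,0,2],[0.0,0,0,0,2],[0.0,0,0,0,0]]'
python3 -c "
from h import *
plan([.529,-.1806,.2675]);print(bot.get_obs()['torque'])"
python3 -m pendant '[[0.0,0,0,0,2],[0.0,0,0,0,2],[0.0,0,0,0,0]]'
python3 -c "
from h import *
plan([.529,-.1806,.2675]);print(bot.get_obs()['torque'])"
```

```text
t: 10.52
eef_pos: [0.5302, -0.181, 0.2674]
tool_rot: [0.0, 0.998, 0.067, 0.001]
contact_force: [-2.8, -0.3, 11.2]
gripper_width: 0.104
grasp_force: 70.1
t 10.5167 psi 7.69 tcp [ 0.5302 -0.181   0.2674] tool dxyz [-0.0011 -0.0005 -0.0001] q [ 0.34  0.47 -0.15  1.94  0.1   0.74 -1.31] F [-2.8 -0.3 11.2]
[0.17373892 0.63197554 0.24262814]
t: 10.77
eef_pos: [0.5302, -0.1809, 0.2674]
tool_rot: [0.001, 0.999, 0.033, 0.001]
contact_force: [-3.5, -0.1, 11.1]
gripper_width: 0.106
grasp_force: 71.2
t 10.7667 psi 3.82 tcp [ 0.5302 -0.1809  0.2674] tool dxyz [-0.0012 -0.0004 -0.0001] q [ 0.32  0.46 -0.14  1.94  0.09  0.74 -1.37] F [-3.5 -0.1 11.1]
[0.06780943 0.63202472 0.87899966]
```

Torque rose to 0.88 N·m: hard stop reached. Relieve slightly, release, go straight up.

```bash
python3 -m pendant '[[0.0,0,0,-0.001,-2],[0.0,0,0,0,-2],[0.05,0,0,0,0],[0.05,0,0,0,0],[0.05,0,0,0,0],[0.05,0,0,0,0],[0.05,0,0,-0.005,0],[0.05,0,0,-0.02,0],[0.05,0,0,-0.03,0],[0.05,0,0,-0.03,0],[0.05,0,0,-0.03,0],[0.05,0,0,0,0]]'
python3 -m pendant '[[0.05,-0.03,0,-0.01,0],[0.05,-0.035,0,0,0],[0.05,-0.02,0,0,0],[0.05,0,0.035,0,0],[0.05,0,0.035,0,0],[0.05,0,0.035,0,0],[0.05,0,0.035,0,0],[0.05,0,0.035,0,0],[0.05,0,0,0,0],[0.05,0,0,0,0]]'
python3 - <<'E'
from h import *
plan([.529,-.1806,.3])
im,_=bot.read_camera('side');im2,d=bot.read_camera('top')
for r in bot.pinpoint("key","top"): print(r, atz("top",r["at"],.08))
np.save("pics/top9.npy",d)
cv2.imwrite('pics/s9.png',np.hstack([cv2.resize(im[110:230,260:400],(400,400)),cv2.resize(im2[150:290,374:514],(400,400))]))
v,u=np.mgrid[190:255,400:490]
P=np.array([atd("top",(a,b),d[b,a]) for a,b in zip(u.ravel(),v.ravel())])
k=P[(P[:,2]>.1)&(P[:,2]<.14)&(np.hypot(P[:,0]-.529,P[:,1]+.181)<.03)];print(len(k),k.mean(0),np.median(k[:,2]),cv2.minAreaRect((k[:,:2]*1000).astype(np.float32)))
E
```

```text
t: 11.77
eef_pos: [0.5313, -0.1814, 0.3882]
tool_rot: [0.002, 0.998, 0.067, 0.005]
contact_force: [0.8, 0.2, 0.0]
gripper_width: 0.585
grasp_force: 0.0
t: 12.6
eef_pos: [0.4682, -0.3679, 0.3914]
tool_rot: [0.0, 0.998, 0.065, -0.0]
contact_force: [-0.3, 0.5, 0.4]
gripper_width: 0.587
grasp_force: 0.0
t 12.6 psi 7.5 tcp [ 0.4682 -0.3679  0.3914] tool dxyz [ 0.0847 -0.1778  0.0914] q [ 0.61  0.36 -0.06  1.76  0.03  1.02 -0.9 ] F [-0.3  0.5  0.4]
{'at': [443.3, 222.4], 'score': 0.76} [ 0.52950474 -0.17937434  0.08      ]
{'at': [441.6, 224.0], 'score': 0.74} [ 0.52666955 -0.176262    0.08      ]
{'at': [215.5, 155.6], 'score': 0.61} [0.64537805 0.22263281 0.08      ]
{'at': [140.5, 235.6], 'score': 0.6} [0.50220526 0.35053973 0.08      ]
{'at': [157.8, 201.5], 'score': 0.55} [0.56244569 0.32236082 0.08      ]
{'at': [199.8, 260.2], 'score': 0.5} [0.46064524 0.24537046 0.08      ]Traceback (most recent call last):
  File "<stdin>", line 8, in <module>
  File "h.py", line 10, in atd
    o,d=ray(cam,px); return o+d*dep
        ~~~^^^^^^^^
  File "h.py", line 4, in ray
    m=bot.camera_model(cam);K=np.array(m["intrinsics"]);d=np.array(m["dist_coeffs"]);R=np.array(m["R"]);t=np.array(m["t"])
ValueError: time passes only in moves, steps and waits
```

View pics/s9.png

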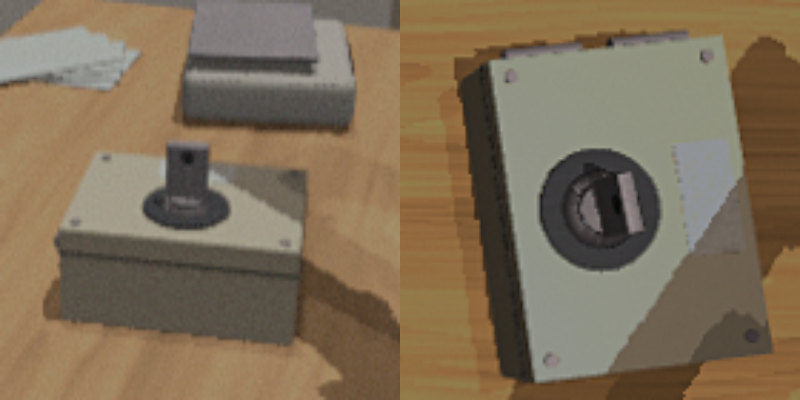

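The key stands in the lock (left crop (187,175), right crop (620,205)), turned, with its collar on the face. Numeric check of bow height and angle from the saved depth:

```bash
python3 - <<'E'
from h import *
d=np.load("pics/top9.npy");m=bot.camera_model("top");R,t=np.array(m["R"]),np.array(m["t"])
v,u=np.mgrid[190:255,400:490]
n=cv2.undistortPoints(np.stack([u.ravel(),v.ravel()],1).astype(float)[:,None],np.array(m["intrinsics"]),np.array(m["dist_coeffs"]))[:,0]
z=d[190:255,400:490].ravel();P=(np.c_[n*z[:,None],z]-t)@R
k=P[(P[:,2]>.115)&(P[:,2]<.14)&(np.hypot(P[:,0]-.529,P[:,1]+.181)<.03)];print(len(k),k.mean(0),np.median(k[:,2]),cv2.minAreaRect((k[:,:2]*1000).astype(np.float32)))
E
```

```text
178 [ 0.52877613 -0.17936489  0.12517713] 0.12620779347696065 ((528.8392944335938, -180.5806884765625), (35.87571334838867, 11.000280380249023), 10.769828796386719)
```

```bash
python3 -c "
from station import bot
print(bot.hand_in())"
```

```text
the job is handed in; nothing more can be done
None
```

I put the flat-bow key fully home in the lock, turned it clockwise to the hard stop and left it standing there; the round-knob key was not touched, and I handed the job in at about 13 s.

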